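# Check the stop of a refitted brake lever

### The job

A customer's motorcycle brake lever has been refitted after engraving, and its handlebar end is clamped in the bench vise. With the outside of the fingers against the lever's outer face, press it gently in towards the grip until it comes up firm against its stop, short of the bar, hold it there for about two seconds, then ease it all the way back out without letting it snap back. Only press from the outside: do not grip the lever or reach in between it and the bar, keep off the handlebar, and leave everything else on the bench where it lies.

Things in the scene. Friction and masses are not known exactly. Their poses are not given: they have to be found in the camera images.
- vise: blue bench vise fixed to the bench, holding the handlebar end. Frame: origin on the bench straight below the middle of the grip, z up, y along the bar from the vise to the bar's free end, x level, from the lever to the bar (the lever is on the bar's -x side, nearest the robot, and is pressed towards +x). The vise stands at y -180 to -340 mm, up to 170 mm high. Place and yaw vary
- handlebar: fixed in the vise, same frame; axis level, 155 mm above the bench: 22 mm steel bar; black rubber grip 35 mm in diameter, y -62 to +62 mm, 47 mm flange at its vise end; bar end at y +95 mm; black throttle housing, 42 mm in diameter, y -114 to -70; then the aluminium brake cylinder and reservoir, y -123 to -198, lid 198 mm above the bench. Not to be touched
- brake_lever (a joint): lever angle about its upright pivot, rad: 0 at rest, grows as it is pressed in towards the grip, 0.20 at its firm stop. A spring pushes it back to 0: at the press point about 3 N starts it and 9 N brings it just to the stop; damped, a further 2.5 N per rad/s. Travel at the press point about 24 mm, sliding 9 mm along the bar towards its free end
- lever_press (a point): middle of the outer face (away from the bar) of the lever's straight bare aluminium blade, 120 mm along the bar from the pivot; moves with the lever. The face is 17 mm high and runs from 55 mm before to 40 mm past this point; blade 13 mm thick. At rest the face is parallel to the bar, 90 mm out from its axis, 155 mm above the bench. Axes as the vise's, turning with the lever
- lever_ball (a point): centre of the 19 mm ball at the lever's free end; moves with the lever. At the stop the ball is still about 20 mm short of the grip
- lever_pivot (a point): the lever's pivot axis, at mid height of the lever, 105 mm towards the vise from the grip's middle and 42 mm out from the bar's axis; fixed
- lever_inside: the inner strip of the lever's blade, on the side that faces the bar, 98 x 12 x 4 mm, fixed to the lever; origin on the pivot axis. Not to be touched: fingers belong on the outer face only
- spare_lever: a second, unfitted bare aluminium lever lying flat on the bench behind the handlebar, 150 x 45 x 17 mm; loose, leave it alone
- oil_bottle: small amber oil bottle standing past the free end of the handlebar, 36 mm across, 85 mm tall; origin at its foot; loose, leave it alone
- hex_key: L-shaped dark steel hex key lying on the bench in front of the handlebar, 120 x 30 x 8 mm; loose, leave it alone
- parts_dish: low round steel dish on the bench in front of the handlebar, 84 mm across, 26 mm high; origin at its foot; loose, leave it alone
- feeler_gauge: closed steel feeler gauge with one leaf out, lying flat on the bench behind the handlebar, 24 x 140 x 10 mm; loose, leave it alone
- chasing_hammer: small hammer with a wooden handle lying at the left of the bench, 240 mm long, head 29 mm high; loose, leave it alone
- graver: engraving tool with a dark wooden palm handle lying at the left of the bench, 130 x 28 x 27 mm; loose, leave it alone
- loupe: black conical eye loupe standing on the bench in front of the brake cylinder, 42 mm across, 30 mm high; origin at its foot; loose, leave it alone

How it is judged:
By the outcome, as a careful person would: the job done as asked, in the order asked, and still so for the second after the job is handed in, with the robot touching nothing.
It also fails if it takes over 61 s, if anything falls off the work surface, if the arm or the gripper's body presses on something with over 40 N, if the wrist force passes 120 N, or if a joint passes its speed limit or range.

### The arm

A 6-joint arm with a two-finger parallel gripper is mounted at the origin on the work surface. World frame = base frame: x ahead of the robot, y to its left, z up, the work surface at z = 0. Lengths are in m, angles in degrees, forces in N, time in s.
With the tool pointing down it reaches from about 0.4 to 0.825 m from the base axis. Payload 7 kg.
Tool frame: the origin (TCP) lies on the centre line of the jaws, within the pads' length; the fingertips stand 17 mm ahead of it and the grasp point (between the pads) lies 2 mm behind it; y points along the fingers, z is the direction in which the jaws open and shut, and the axes are right-handed (so a half turn about y gives the same grasp; the last joint's range is limited). The gripper opens to 88 mm and grips with 3 to 60 N. Pads are 19 mm wide; open, the fingers measure 130 mm over their backs; the gripper's body (78 mm by 193 mm) begins 47 mm behind the grasp point.
Start: joints at [-48.81, 20.546, 0.682, 0, -70.136, -16.507], TCP at [0.282, -0.613, 0.215] pointing down, gripper open.
Joint ranges: [-176.03, 176.03], [-82.01, 121.73], [-58.28, 71.71], [-173.87, 95.51], [-174.79, -0.11], [-173.66, 173.66]. Speed limits (degrees/s): [136.94, 136.94, 172.46, 180, 180, 180].

### API

Orientations are given as [roll, pitch, yaw] about the fixed x, y, z axes, in that order (R = Rz(yaw) Ry(pitch) Rx(roll)).
In Python, from plant import r, capture, camera_info gives the robot as it stands. The module is installed in compiled form; this text tells all that it offers.
- The arm moves only by the tool apply_moves, never from a script. Its argument "deltas" is a list of rows, each an object of numbers: "tx", "ty", "tz": the shift along the tool's x, y, z in m; "turn": the turn about the tool's y in rad; "gripper": the finger opening in m, from 0 to 0.0876. A call has 1 to 5 rows; each row is the pose to reach, as a shift and turn from the pose commanded when the call began, along the tool's axes at that moment; what a row does not reach only later rows make up. A row lasts 1/10 s, in which the tool goes at most 50 mm and 8.59 degrees, less where a joint would pass 70% of its speed; a pose out of reach is approached as far as the arm can. A call with a gripper value outside its range is refused whole. The fingers move at their own pace and stop on an object; "newtons" is the grip in N (left out, the last holds). Time passes only in rows, so rows that repeat a pose let the fingers close. It gives the time, the measured TCP pose, the force and the opening at its end, in the units of the state.
- r.get_state(): the state, without advancing time (a new reading comes with each control period).
- capture(name): name is "scene" or "top" or "wrist"; returns (picture, depth): 420x560x3 uint8, red, green, blue; 420x560 float32, m along the optical axis (not along the pixel's ray), 0 where there is no reading.
- camera_info(name): a dict with "K" (3x3 intrinsics, pixels), "eye" and "orientation" of the camera in the world; the wrist camera has in their place "tool_from_camera" (4x4, takes a point from camera to tool coordinates, whose origin is the TCP and whose axes are the tool frame's). Camera axes: x right, y up, looking along -z (the intrinsics and any distortion apply to the point x, -y, -z); pixel columns grow to the right and rows downward; lengths in m; the calibration is good to about 2 mm. A picture is of the moment at which its call begins: read the wrist's pose just before it. camera_info takes no time and is no camera call.
- r.close_job(): hands the job in, once; it reports no verdict.
The state is a dict: "time_s": time; "joints": joint angles; "qd": joint speeds; "joint_torque": joint torques, N m; "tcp_pos": TCP position; "eef_rot": TCP orientation; "contact_force": force on the tool from outside, world axes, zero at the start; "moment": the same for the moment, N m; "gripper_width": finger opening in m.
Only numpy, scipy, OpenCV 4.12 (cv2) and the standard library are available. Lean on these libraries where they do the work, as an engineer would, in place of code of your own. Each camera call takes 0.05 s, during which the arm holds its last target.

## Working session

There is one attempt and no reset: what is moved stays moved. The work goes in short steps, Python scripts to look and compute and a tool call to move; the robot and the scene stay as the last step left them, time stands still between calls to the robot, and variables do not carry over. Pictures are saved under pics/ and viewed, and the job is handed in when it is done.

Besides the shell and the picture viewer there is one more tool, called after "Call:" by a JSON object that holds its "op" and its "data". apply_moves: Moves the arm, as the interface text tells. Its arguments: {"type":"object","properties":{"deltas":{"type":"array","items":{"type":"object","properties":{"tx":{"type":"number"},"ty":{"type":"number"},"tz":{"type":"number"},"turn":{"type":"number"},"gripper":{"type":"number"}}}},"newtons":{"type":"number"}},"required":["deltas"]}

```bash
mkdir -p pics; python3 - <<'E'
from plant import r,capture,camera_info
import cv2,numpy as np
print(r.get_state())
for n in("scene","top"):
    p,d=capture(n); cv2.imwrite(f"pics/{n}0.png",p[:,:,::-1]); np.savez(f"{n}0.npz",p=p,d=d); print(n,camera_info(n))
print(camera_info("wrist"))
E
```

```text
{'time_s': 0.0, 'joints': array([-4.88090603e+01,  2.05887214e+01,  6.33358775e-01, -2.12705369e-02,
       -7.01355286e+01, -1.65058295e+01]), 'qd': array([-0.03019289, -0.02834752,  0.02146487, -0.04186421,  0.00298445,
       -0.07794207]), 'joint_torque': array([ 1.63132168e-03, -5.82705295e+01,  2.93052936e+01,  6.99711442e+00,
        6.68093868e-03, -1.82067188e-04]), 'tcp_pos': array([ 0.28165338, -0.61286306,  0.21414656]), 'eef_rot': array([-8.99071726e+01,  6.65422422e-03,  2.46778721e+01]), 'contact_force': array([ 0.34782865,  0.28586607, -0.13193689]), 'moment': array([-0.01405604,  0.01314785,  0.06012199]), 'gripper_width': 0.08761979559654219}
scene {'K': array([[500.07094196,   0.        , 282.53052205],
       [  0.        , 500.07094196, 208.85580296],
       [  0.        ,   0.        ,   1.        ]]), 'eye': array([ 1.30536422, -0.08041074,  0.80535747]), 'orientation': array([47.18554217, -0.10081427, 72.68884722])}
top {'K': array([[452.05365267,   0.        , 279.54971053],
       [  0.        , 452.05365267, 203.06803258],
       [  0.        ,   0.        ,   1.        ]]), 'eye': array([0.51644488, 0.14433969, 0.9924904 ]), 'orientation': array([  3.93709498,  -0.27064734, -88.55159321])}
{'K': array([[362.14330829,   0.        , 279.30292812],
       [  0.        , 362.14330829, 204.47302501],
       [  0.        ,   0.        ,   1.        ]]), 'tool_from_camera': array([[-4.91467982e-04, -9.50677174e-01, -3.10181672e-01,
        -8.47603457e-02],
       [ 5.50397737e-06,  3.10181707e-01, -9.50677289e-01,
        -1.70478652e-01],
       [ 9.99999879e-01, -4.68934682e-04, -1.47211872e-04,
        -7.26300270e-04],
       [ 0.00000000e+00,  0.00000000e+00,  0.00000000e+00,
         1.00000000e+00]])}
```

View pics/scene0.png

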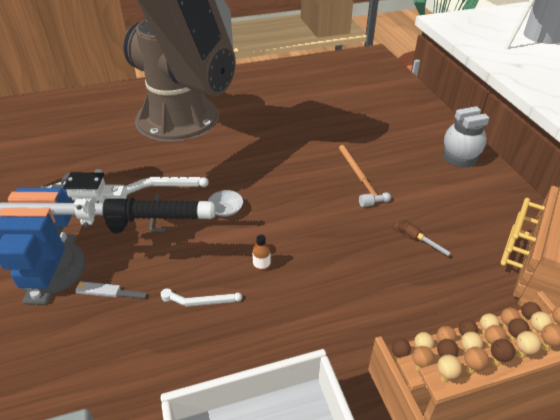

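View pics/top0.png

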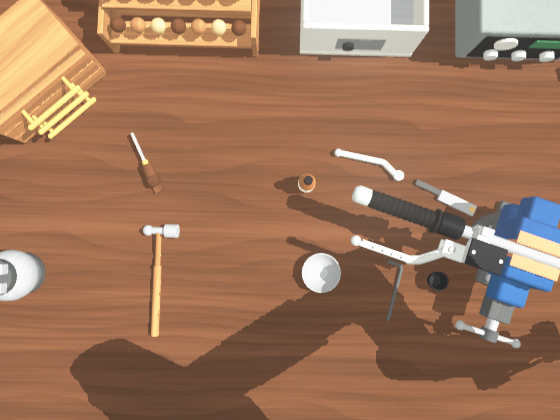

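```bash
cat > h.py <<'E'
import numpy as np,cv2
from scipy.spatial.transform import Rotation as R
def cloud(d,ci,T=None):
    K=ci['K'];v,u=np.mgrid[0:d.shape[0],0:d.shape[1]]
    c=np.stack([(u-K[0,2])/K[0,0]*d,-(v-K[1,2])/K[1,1]*d,-d],-1)
    if T is None:
        return c@R.from_euler('xyz',ci['orientation'],degrees=True).as_matrix().T+ci['eye']
    return c@T[:3,:3].T+T[:3,3]
E
python3 - <<'E'
from plant import camera_info
from h import *
z=np.load('top0.npz');p,d=z['p'],z['d']
P=cloud(d,camera_info('top'))
for n,(u,v) in dict(cap=(360,195),grip=(390,203),grip2=(425,216),ball=(356,241),blade1=(375,245),blade2=(400,256),res=(490,250),pivot=(448,246),dish=(321,260),bench=(250,250),key=(395,290),loupe=(437,280),bottle=(307,182)).items(): print(n,P[v,u].round(4))
c=p[160:320,280:560];cv2.imwrite('pics/crop.png',cv2.resize(c[:,:,::-1],None,fx=2.8,fy=2.8,interpolation=cv2.INTER_CUBIC))
H=P[160:320,280:560,2]; cv2.imwrite('pics/cropz.png',cv2.resize((np.clip(H/0.22,0,1)*255).astype(np.uint8),None,fx=2.8,fy=2.8,interpolation=cv2.INTER_NEAREST))
E
```

```text
cap [ 0.5916 -0.0046  0.1705]
grip [ 0.5783 -0.0594  0.1715]
grip2 [ 0.5561 -0.1223  0.1745]
ball [0.5077 0.0006 0.1649]
blade1 [ 0.5011 -0.0357  0.1582]
blade2 [ 0.4823 -0.0809  0.1619]
res [ 0.4982 -0.2299  0.1959]
pivot [ 0.5029 -0.166   0.1693]
dish [0.4632 0.0488 0.0105]
bench [ 0.4804  0.2033 -0.0005]
key [ 0.4024 -0.1132  0.0045]
loupe [ 0.4259 -0.2049  0.0027]
bottle [0.623  0.0873 0.0852]
```

View pics/crop.png

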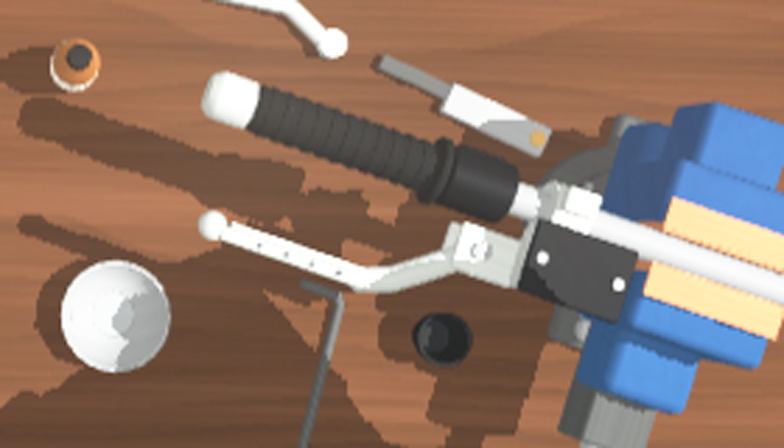

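View pics/cropz.png

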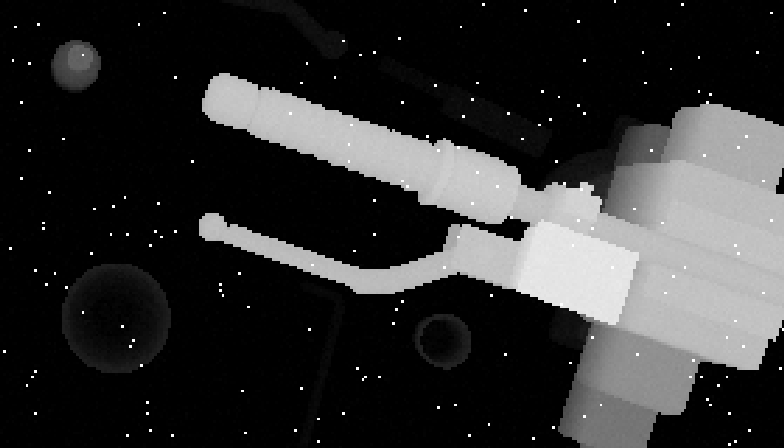

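```bash
python3 - <<'E'
from plant import camera_info
from h import *
ci=camera_info('top')
z=np.load('top0.npz');p,d=z['p'],z['d']
d=cv2.medianBlur(d,3)
P=cloud(d,ci)
m=((P[...,2]>0.13)).astype(np.uint8)
hsv=cv2.cvtColor(p,cv2.COLOR_RGB2HSV)
# cast rays to plane z=0.155 for silhouettes
K=ci['K'];v,u=np.mgrid[0:420,0:560]
c=np.stack([(u-K[0,2])/K[0,0],-(v-K[1,2])/K[1,1],-np.ones(u.shape)],-1)@R.from_euler('xyz',ci['orientation'],degrees=True).as_matrix().T
def onplane(h): return ci['eye']+c*((h-ci['eye'][2])/c[...,2])[...,None]
Q=onplane(0.155)
g=(m>0)&(hsv[...,2]<90)&(u>372)&(u<432)&(v<235)
pts=Q[g][:,:2].astype(np.float32)
vx,vy,x0,y0=cv2.fitLine(pts,cv2.DIST_L2,0,.01,.01).ravel()
if vy<0:vx,vy=-vx,-vy
print('grip dir',vx,vy,np.degrees(np.arctan2(-vx,vy)),(x0,y0), 'z top',np.percentile(P[g][:,2],[50,95]))
e=np.array([vx,vy]);n=np.array([vy,-vx]) # y axis, x axis
s=(pts-[x0,y0])@e;t=(pts-[x0,y0])@n
print('grip s',np.percentile(s,[0,1,99,100]),'t',np.percentile(t,[1,99]))
# all bar parts (bar end cap)
b=(m>0)&(u<375)&(v<215)&(u>340)
s=(Q[b][:,:2]-[x0,y0])@e; print('cap s max',np.sort(s)[-5:])
l=(m>0)&(u<440)&(v>225)&(u>345)
Q2=onplane(0.1635)
s=(Q2[l][:,:2]-[x0,y0])@e;t=(Q2[l][:,:2]-[x0,y0])@n
print('ball end s',np.sort(s)[-5:])
sb=s.max()
for k in np.arange(sb-0.14,sb,0.01):
    q=t[(s>k)&(s<k+.01)]; print(round(k+.005-sb,3),q.min().round(4),q.max().round(4), np.array([x0,y0])+e*(k+.005)+n*q.min())
ring=P[...,2]
E
```

```text
grip dir 0.34384957 0.93902475 -20.111584 (np.float32(0.56810844), np.float32(-0.08707455)) z top [0.16885093 0.17125308]
grip s [-0.06349877 -0.05946111  0.05938809  0.0634838 ] t [-0.01648441  0.01680094]
cap s max [0.097207   0.09747686 0.17848036 0.20937985 0.21045358]
ball end s [0.07003602 0.07043552 0.07068788 0.07108723 0.07173915]
-0.135 -0.0843 -0.0066 [ 0.46718338 -0.11748675]
-0.125 -0.0883 -0.0106 [ 0.46684333 -0.10671289]
-0.115 -0.0917 -0.0147 [ 0.46713341 -0.09616976]
-0.105 -0.0907 -0.0764 [ 0.47153627 -0.08713265]
-0.095 -0.0899 -0.077 [ 0.47568441 -0.07800225]
-0.085 -0.0905 -0.0773 [ 0.47853264 -0.06839586]
-0.075 -0.0909 -0.0776 [ 0.4816759  -0.05889751]
-0.065 -0.0908 -0.0779 [ 0.48515416 -0.04952182]
-0.055 -0.0914 -0.0785 [ 0.48800183 -0.03991523]
-0.045 -0.0921 -0.0792 [ 0.49084922 -0.03030853]
-0.035 -0.0924 -0.0795 [ 0.49399205 -0.02081002]
-0.025 -0.0927 -0.0794 [ 0.49717419 -0.01132589]
-0.015 -0.0943 -0.0787 [ 0.49905459 -0.00136511]
-0.005 -0.0957 -0.0776 [0.50123092 0.00848731]Traceback (most recent call last):
  File "<stdin>", line 31, in <module>
    return umr_minimum(a, axis, None, out, keepdims, initial, where)
ValueError: zero-size array to reduction operation minimum which has no identity
```

Call:
{"op": "apply_moves", "data": {"deltas": [{"ty": -0.02, "turn": -0.14, "gripper": 0}, {"ty": -0.04, "turn": -0.28, "gripper": 0}, {"ty": -0.06, "turn": -0.42, "gripper": 0}, {"ty": -0.08, "turn": -0.56, "gripper": 0}, {"ty": -0.1, "turn": -0.7, "gripper": 0}], "newtons": 20}}

```text
invalid input at $.deltas[0]: expected keys tx, ty, tz, turn, gripper
```

```bash
cat >> h.py <<'E'
def togo(st,tgt,yaw):
    M=R.from_euler('xyz',st['eef_rot'],degrees=True).as_matrix()
    return M.T@(np.array(tgt)-st['tcp_pos']), -np.radians(yaw-st['eef_rot'][2])
E
python3 - <<'E'
from plant import r
from h import *
s=r.get_state();print(s['time_s'],s['joints'],s['tcp_pos'],s['eef_rot'],s['gripper_width'],s['contact_force'])
print(togo(s,[0.425,-0.02,0.31],70.7))
E
```

```text
0.1 [-4.88084017e+01  2.05853467e+01  6.41306141e-01 -1.84604481e-02
 -7.01359329e+01 -1.65076858e+01] [ 0.28169665 -0.6129285   0.21425386] [-8.99183912e+01  6.08618635e-03  2.46776320e+01] 0.08729699906159502 [0.24329356 0.52055844 0.88404038]
(array([ 0.37776044, -0.09510399,  0.4790821 ]), np.float64(-0.8032418504277543))
```

Call:
{"op": "apply_moves", "data": {"deltas": [{"tx": 0, "ty": -0.02, "tz": 0, "turn": -0.14, "gripper": 0}, {"tx": 0, "ty": -0.04, "tz": 0, "turn": -0.28, "gripper": 0}, {"tx": 0, "ty": -0.06, "tz": 0, "turn": -0.42, "gripper": 0}, {"tx": 0.02, "ty": -0.08, "tz": 0.025, "turn": -0.56, "gripper": 0}, {"tx": 0.04, "ty": -0.1, "tz": 0.05, "turn": -0.7, "gripper": 0}], "newtons": 20}}

```text
time_s: 0.6
tcp_pos: [0.297, -0.5506, 0.3145]
eef_rot: [-89.9, -0.0, 65.0]
contact_force: [0.6, 0.0, 0.9]
gripper_width: 0.0531
```

```bash
python3 - <<'E'
from plant import r
from h import *
s=r.get_state();print(s['time_s'],s['joints'],s['tcp_pos'],s['eef_rot'],s['gripper_width'],s['contact_force'])
print(togo(s,[0.425,-0.02,0.31],70.7))
E
```

```text
0.6 [-4.38126633e+01  1.34223825e+01  3.50153513e+00 -1.24205121e-02
 -8.01967394e+01  1.88483203e+01] [ 0.2969977  -0.55061682  0.31451384] [-8.98926710e+01 -4.95668131e-02  6.50334832e+01] 0.05309419974725472 [0.62496738 0.01345758 0.92054532]
(array([0.53505733, 0.00517888, 0.1079167 ]), np.float64(-0.09889937464118277))
```

Call:
{"op": "apply_moves", "data": {"deltas": [{"tx": 0.035, "ty": 0, "tz": 0.007, "turn": -0.02, "gripper": 0}, {"tx": 0.075, "ty": 0, "tz": 0.015, "turn": -0.04, "gripper": 0}, {"tx": 0.115, "ty": 0, "tz": 0.023, "turn": -0.06, "gripper": 0}, {"tx": 0.155, "ty": 0, "tz": 0.031, "turn": -0.08, "gripper": 0}, {"tx": 0.195, "ty": 0, "tz": 0.039, "turn": -0.1, "gripper": 0}]}}

```text
time_s: 1.1
tcp_pos: [0.345, -0.3565, 0.3147]
eef_rot: [-90.0, -0.0, 70.6]
contact_force: [2.0, 0.4, -0.8]
gripper_width: 0.0133
```

```bash
python3 - <<'E'
from plant import r
from h import *
s=r.get_state();print(s['time_s'],s['joints'],s['tcp_pos'],s['eef_rot'],s['gripper_width'],s['contact_force'])
print(togo(s,[0.425,-0.02,0.31],70.7))
E
```

```text
1.1 [-2.32078913e+01  3.96820865e-01 -1.15628537e+01 -1.26495778e-02
 -7.80624138e+01  3.76076998e+00] [ 0.34497136 -0.35650631  0.3147345 ] [-8.99787706e+01 -1.37971624e-02  7.05502572e+01] 0.013299255081981714 [ 1.96416516  0.38111767 -0.75139622]
(array([0.34394999, 0.00483089, 0.03658633]), np.float64(-0.0026135041720775193))
```

Call:
{"op": "apply_moves", "data": {"deltas": [{"tx": 0.04, "ty": 0, "tz": 0.004, "turn": 0, "gripper": 0}, {"tx": 0.08, "ty": 0, "tz": 0.008, "turn": 0, "gripper": 0}, {"tx": 0.12, "ty": 0, "tz": 0.012, "turn": 0, "gripper": 0}, {"tx": 0.16, "ty": 0, "tz": 0.017, "turn": 0, "gripper": 0}, {"tx": 0.2, "ty": 0, "tz": 0.021, "turn": 0, "gripper": 0}]}}

```text
time_s: 1.6
tcp_pos: [0.3917, -0.161, 0.315]
eef_rot: [-90.0, -0.0, 70.5]
contact_force: [1.7, 0.0, 0.8]
gripper_width: 0.0003
```

Call:
{"op": "apply_moves", "data": {"deltas": [{"tx": 0.04, "ty": 0, "tz": 0.004, "turn": 0, "gripper": 0}, {"tx": 0.08, "ty": 0, "tz": 0.008, "turn": 0, "gripper": 0}, {"tx": 0.11, "ty": 0, "tz": 0.012, "turn": 0, "gripper": 0}, {"tx": 0.13, "ty": 0, "tz": 0.015, "turn": 0, "gripper": 0}, {"tx": 0.14, "ty": 0, "tz": 0.015, "turn": 0, "gripper": 0}]}}

```text
time_s: 2.1
tcp_pos: [0.4245, -0.0241, 0.3149]
eef_rot: [-90.0, -0.0, 70.6]
contact_force: [-0.2, 0.2, -0.4]
gripper_width: 0.0004
```

```bash
python3 - <<'E'
from plant import r,capture,camera_info
from h import *
s=r.get_state();print(s['time_s'],s['joints'],s['tcp_pos'],s['eef_rot'],s['gripper_width'],s['contact_force'])
p,d=capture('wrist');cv2.imwrite('pics/w1.png',p[:,:,::-1]);np.savez('w1.npz',p=p,d=d,pos=s['tcp_pos'],rot=s['eef_rot'])
p,d=capture('scene');cv2.imwrite('pics/s1.png',p[:,:,::-1]);np.savez('s1.npz',p=p,d=d)
E
```

```text
2.1 [ 2.35521947e+01 -7.15397132e+00 -1.85072677e+01 -1.77273305e-02
 -7.86608505e+01 -4.29140404e+01] [ 0.42447883 -0.02407202  0.31485396] [-8.99778045e+01 -3.09609482e-03  7.06346660e+01] 0.00036017546283985836 [-0.18569482  0.22021067 -0.43043949]
```

View pics/w1.png

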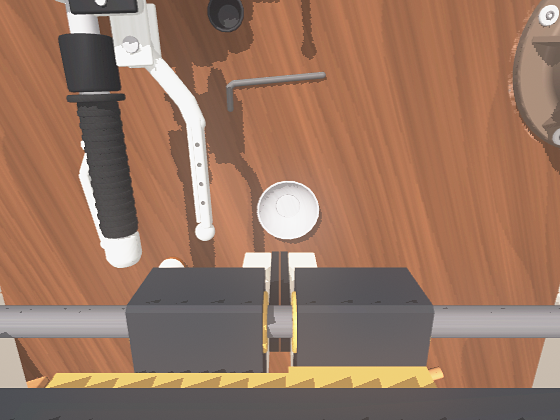

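View pics/s1.png

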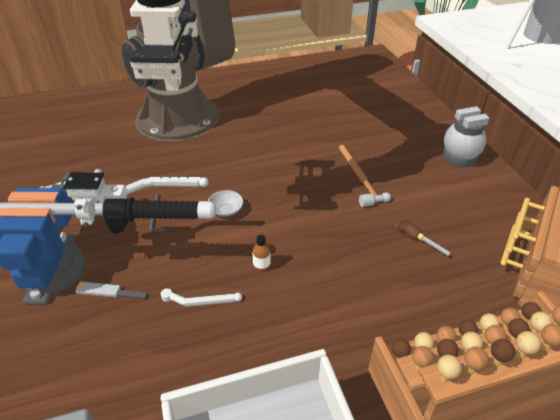

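```bash
python3 - <<'E'
from plant import camera_info
from h import *
z=np.load('w1.npz');p,d=z['p'],z['d'];ci=camera_info('wrist')
T=ci['tool_from_camera'];P=cloud(cv2.medianBlur(d,3),ci,T)
for u,v in [(250,256),(250,265),(310,256),(310,265),(257,254),(262,300),(268,330),(200,272),(200,290),(200,320),(130,300),(280,380),(60,320),(200,400)]: print((u,v),P[v,u].round(4))
W=P@R.from_euler('xyz',z['rot'],degrees=True).as_matrix().T+z['pos']
K=ci['K'];v,u=np.mgrid[0:420,0:560]
M=R.from_euler('xyz',z['rot'],degrees=True).as_matrix()
c=np.stack([(u-K[0,2])/K[0,0],-(v-K[1,2])/K[1,1],-np.ones(u.shape)],-1)@T[:3,:3].T@M.T
eye=M@T[:3,3]+z['pos']
pl=lambda h: eye+c*((h-eye[2])/c[...,2])[...,None]
hi=(W[...,2]>0.13)&(W[...,2]<0.2)
Q=pl(0.155)
hsv=cv2.cvtColor(p,cv2.COLOR_RGB2HSV)
g=hi&(hsv[...,2]<100)&(v>100)&(v<238)&(u<150)
pts=Q[g][:,:2].astype(np.float32);vx,vy,x0,y0=cv2.fitLine(pts,cv2.DIST_L2,0,.01,.01).ravel()
if vy<0:vx,vy=-vx,-vy
print('grip yaw',np.degrees(np.arctan2(-vx,vy)),(x0,y0),'top z',np.percentile(W[g][:,2],97))
Q2=pl(0.1635)
rows=range(125,222,8);o=[]
for k in rows:
    us=np.where(hi[k,170:260])[0]+170; 
    # outer edge is at right (robot side): seen from outside => lower edge maybe; use depth
    o.append(Q2[k,us.max()]); print(k,us.min(),us.max(),Q2[k,us.max()].round(4),W[k,us.max()-4].round(4))
o=np.array(o);a=np.polyfit(o[:,1],o[:,0],1);print('face yaw',-np.degrees(np.arctan(a[0])),'x at y=-.042',np.polyval(a,-.042))
k=np.where(hi&(u>185)&(u<225)&(v>215)&(v<245));q=W[k];print('ball',q.mean(0),q[:,2].max())
E
```

```text
(250, 256) [-0.012  -0.0213 -0.0138]
(250, 265) [-0.0118 -0.0297 -0.0132]
(310, 256) [-0.0118 -0.0209  0.0135]
(310, 265) [-0.0116 -0.0293  0.0128]
(257, 254) [-0.0117 -0.0188 -0.0108]
(262, 300) [-0.0388 -0.0984 -0.0045]
(268, 330) [-0.0284 -0.0955 -0.0033]
(200, 272) [-0.0391 -0.0859 -0.0213]
(200, 290) [-0.039  -0.0946 -0.0195]
(200, 320) [-0.0361 -0.1021 -0.0181]
(130, 300) [-0.0392 -0.099  -0.0344]
(280, 380) [-0.0231 -0.1059 -0.0004]
(60, 320) [-0.031  -0.0951 -0.0541]
(200, 400) [-0.0261 -0.1142 -0.0163]
grip yaw -17.927391 (np.float32(0.5702364), np.float32(-0.08912713)) top z 0.1729484096340474
125 187 205 [ 0.4683 -0.0958  0.1635] [ 0.4721 -0.0969  0.1611]
133 188 204 [ 0.4718 -0.0897  0.1635] [ 0.4751 -0.0909  0.1635]
141 189 205 [ 0.4737 -0.083   0.1635] [ 0.4772 -0.0841  0.1629]
149 189 205 [ 0.4765 -0.0764  0.1635] [ 0.48   -0.0775  0.1629]
157 190 206 [ 0.4785 -0.0695  0.1635] [ 0.482  -0.0706  0.1628]
165 191 207 [ 0.4804 -0.0625  0.1635] [ 0.484  -0.0636  0.1631]
173 192 207 [ 0.4833 -0.0557  0.1635] [ 0.4867 -0.0569  0.1637]
181 193 208 [ 0.4854 -0.0484  0.1635] [ 0.4889 -0.0496  0.1632]
189 194 209 [ 0.4875 -0.0411  0.1635] [ 0.4909 -0.0424  0.1638]
197 194 210 [ 0.4896 -0.0337  0.1635] [ 0.4934 -0.0347  0.1624]
205 195 210 [ 0.4926 -0.0265  0.1635] [ 0.4962 -0.0277  0.1634]
213 196 211 [ 0.4948 -0.0188  0.1635] [ 0.4985 -0.02    0.163 ]
221 197 212 [ 0.497  -0.0111  0.1635] [ 0.5006 -0.0123  0.1635]
face yaw -18.249975582312203 x at y=-.042 0.4872441276034098
ball [ 0.50662415 -0.00652022  0.16221616] 0.165706770771373
```

```bash
python3 - <<'E'
from plant import camera_info
from h import *
z=np.load('w1.npz');p,d=z['p'],z['d']
cv2.imwrite('pics/w1z.png',cv2.resize(p[200:300,220:340,::-1],None,fx=6,fy=6,interpolation=cv2.INTER_NEAREST))
P=cloud(d,camera_info('wrist'),camera_info('wrist')['tool_from_camera'])
for v in range(244,272,2): print(v,[P[v,u].round(3).tolist() for u in (246,258,270,280,305,314)])
z=np.load('s1.npz');cv2.imwrite('pics/s1z.png',cv2.resize(z['p'][0:250,50:300,::-1],None,fx=2.4,fy=2.4,interpolation=cv2.INTER_CUBIC))
E
```

```text
244 [[0.134, 0.314, -0.049], [0.134, 0.314, -0.031], [0.133, 0.313, -0.014], [0.134, 0.314, 0.001], [0.133, 0.314, 0.037], [0.133, 0.314, 0.05]]
246 [[0.137, 0.315, -0.049], [0.137, 0.314, -0.031], [0.137, 0.314, -0.014], [0.137, 0.315, 0.001], [0.137, 0.313, 0.037], [0.137, 0.315, 0.051]]
248 [[0.14, 0.314, -0.049], [0.14, 0.315, -0.031], [0.14, 0.314, -0.014], [0.141, 0.316, 0.001], [0.14, 0.315, 0.038], [0.14, 0.313, 0.051]]
250 [[0.144, 0.315, -0.049], [0.144, 0.315, -0.031], [0.144, 0.315, -0.014], [0.143, 0.313, 0.001], [0.143, 0.314, 0.038], [0.143, 0.314, 0.051]]
252 [[0.146, 0.314, -0.049], [0.147, 0.315, -0.032], [0.147, 0.315, -0.014], [0.147, 0.315, 0.001], [0.146, 0.314, 0.038], [0.146, 0.314, 0.051]]
254 [[-0.012, -0.02, -0.016], [-0.012, -0.019, -0.01], [-0.012, -0.019, -0.005], [0.15, 0.315, 0.001], [-0.012, -0.019, 0.011], [-0.011, -0.018, 0.016]]
256 [[-0.011, -0.02, -0.016], [-0.012, -0.022, -0.01], [-0.011, -0.02, -0.005], [0.153, 0.314, 0.001], [-0.012, -0.021, 0.011], [-0.012, -0.021, 0.015]]
258 [[-0.012, -0.024, -0.015], [-0.012, -0.023, -0.01], [-0.012, -0.02
[... 311 characters left out ...]
 -0.005], [0.163, 0.314, 0.001], [-0.012, -0.027, 0.011], [-0.011, -0.026, 0.015]]
264 [[-0.012, -0.028, -0.015], [-0.011, -0.028, -0.01], [-0.012, -0.029, -0.005], [0.166, 0.314, 0.001], [-0.011, -0.028, 0.011], [-0.012, -0.029, 0.015]]
266 [[-0.012, -0.03, -0.015], [-0.012, -0.03, -0.01], [-0.012, -0.031, -0.004], [0.169, 0.313, 0.001], [-0.012, -0.03, 0.011], [-0.011, -0.03, 0.015]]
268 [[-0.039, -0.083, -0.009], [-0.039, -0.083, -0.006], [-0.011, -0.031, -0.004], [0.173, 0.315, 0.001], [-0.039, -0.084, 0.006], [-0.039, -0.084, 0.009]]
270 [[-0.039, -0.084, -0.009], [-0.039, -0.084, -0.006], [-0.009, -0.029, -0.005], [0.176, 0.314, 0.001], [-0.039, -0.084, 0.006], [-0.039, -0.084, 0.009]]
```

View pics/w1z.png

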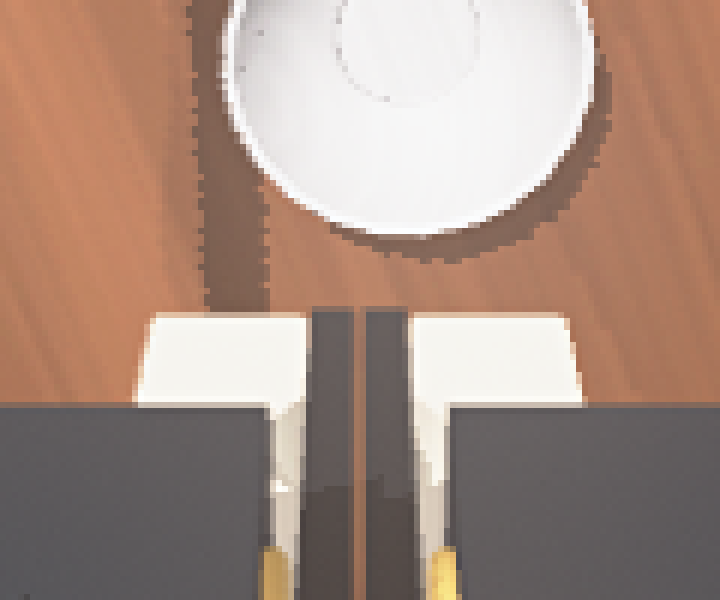

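View pics/s1z.png

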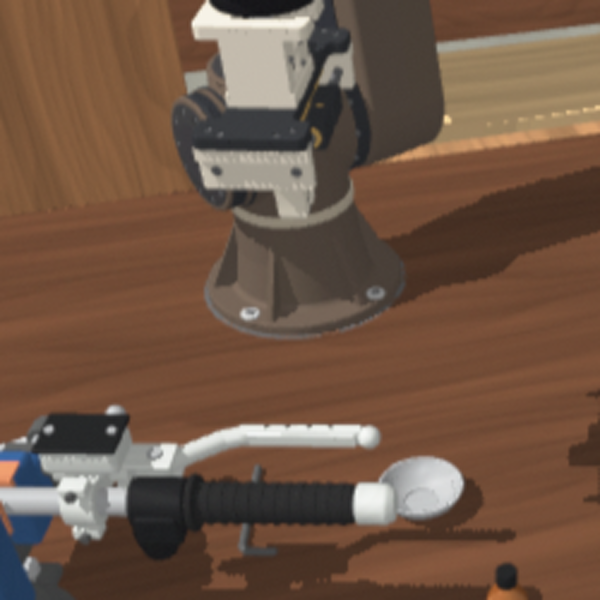

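```bash
python3 - <<'E'
from plant import camera_info
from h import *
z=np.load('s1.npz');d=z['d'];P=cloud(d,camera_info('scene'))
w=np.load('w1.npz');M=R.from_euler('xyz',w['rot'],degrees=True).as_matrix()
cv2.imwrite('pics/s1zz.png',cv2.resize(z['p'][0:110,110:220,::-1],None,fx=6,fy=6,interpolation=cv2.INTER_NEAREST))
for v in range(50,96,3): print(v,[(u,((P[v,u]-w['pos'])@M).round(3).tolist()) for u in (150,160,168,172,176)])
E
```

```text
50 [(150, [-0.008, -0.12, -0.071]), (160, [0.009, -0.121, -0.073]), (168, [0.022, -0.12, -0.071]), (172, [0.029, -0.122, -0.074]), (176, [0.035, -0.121, -0.071])]
53 [(150, [-0.006, -0.12, -0.082]), (160, [0.011, -0.121, -0.083]), (168, [0.025, -0.122, -0.084]), (172, [0.031, -0.12, -0.081]), (176, [0.037, -0.12, -0.081])]
56 [(150, [-0.003, -0.12, -0.094]), (160, [0.013, -0.12, -0.093]), (168, [0.027, -0.122, -0.095]), (172, [0.033, -0.121, -0.094]), (176, [0.039, -0.12, -0.092])]
59 [(150, [-0.002, -0.118, -0.099]), (160, [0.013, -0.116, -0.095]), (168, [0.027, -0.117, -0.096]), (172, [0.033, -0.118, -0.097]), (176, [0.039, -0.117, -0.095])]
62 [(150, [-0.004, -0.111, -0.097]), (160, [0.012, -0.111, -0.094]), (168, [0.025, -0.111, -0.094]), (172, [0.032, -0.112, -0.096]), (176, [0.039, -0.112, -0.096])]
65 [(150, [-0.006, -0.104, -0.093]), (160, [0.011, -0.105, -0.093]), (168, [0.024, -0.105, -0.093]), (172, [0.031, -0.106, -0.095]), (176, [0.037, -0.105, -0.093])]
68 [(150, [-0.008, -0.098, -0.09]), (160, [0.009, -0.097, -0.089]), (168, [0.022, -0.097, -0.089]), (172, [0.029, -0.0
[... 795 characters left out ...]
 (172, [0.004, -0.029, -0.015]), (176, [0.013, -0.032, -0.02])]
86 [(150, [-0.163, 0.188, 0.358]), (160, [-0.131, 0.178, 0.342]), (168, [-0.004, -0.025, -0.018]), (172, [0.003, -0.022, -0.014]), (176, [0.01, -0.022, -0.013])]
89 [(150, [-0.164, 0.196, 0.357]), (160, [-0.132, 0.188, 0.343]), (168, [-0.005, -0.018, -0.017]), (172, [0.003, -0.018, -0.018]), (176, [0.01, -0.017, -0.016])]
92 [(150, [-0.168, 0.208, 0.362]), (160, [-0.132, 0.194, 0.338]), (168, [-0.112, 0.195, 0.341]), (172, [-0.1, 0.194, 0.34]), (176, [-0.091, 0.198, 0.347])]
95 [(150, [-0.171, 0.22, 0.367]), (160, [-0.134, 0.204, 0.34]), (168, [-0.113, 0.204, 0.341]), (172, [-0.101, 0.203, 0.339]), (176, [-0.091, 0.204, 0.342])]
```

View pics/s1zz.png

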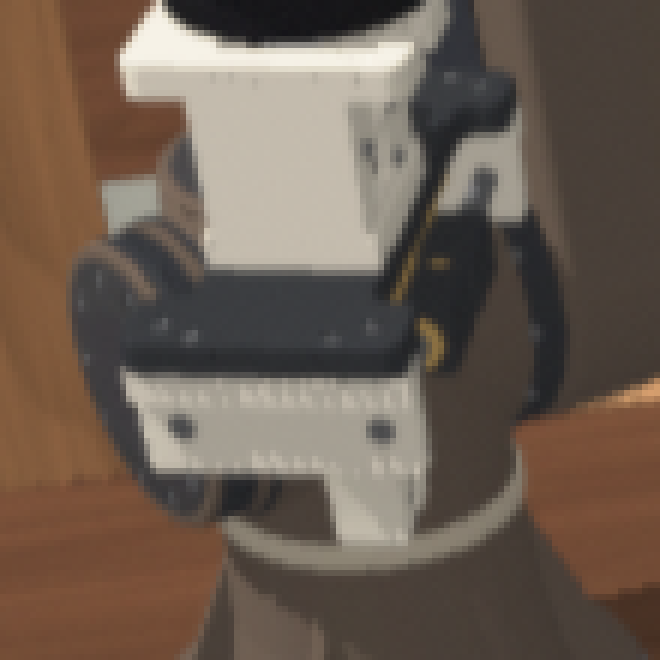

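Call:
{"op": "apply_moves", "data": {"deltas": [{"tx": 0, "ty": 0.02, "tz": 0, "turn": -0.005, "gripper": 0}, {"tx": 0, "ty": 0.045, "tz": 0, "turn": -0.01, "gripper": 0}, {"tx": 0, "ty": 0.07, "tz": 0, "turn": -0.017, "gripper": 0}, {"tx": 0, "ty": 0.095, "tz": 0, "turn": -0.017, "gripper": 0}, {"tx": 0, "ty": 0.11, "tz": 0, "turn": -0.017, "gripper": 0}]}}

```text
time_s: 2.7
tcp_pos: [0.4233, -0.0269, 0.2032]
eef_rot: [-89.9, 0.1, 71.4]
contact_force: [0.0, -0.4, 0.1]
gripper_width: 0.0006
```

Call:
{"op": "apply_moves", "data": {"deltas": [{"tx": 0, "ty": 0.015, "tz": 0, "turn": 0, "gripper": 0}, {"tx": 0, "ty": 0.03, "tz": 0, "turn": 0, "gripper": 0}, {"tx": 0, "ty": 0.045, "tz": 0, "turn": 0, "gripper": 0}, {"tx": 0, "ty": 0.06, "tz": 0, "turn": 0, "gripper": 0}, {"tx": 0, "ty": 0.065, "tz": 0, "turn": 0, "gripper": 0}]}}

```text
time_s: 3.2
tcp_pos: [0.4234, -0.0269, 0.1387]
eef_rot: [-89.9, 0.1, 71.4]
contact_force: [-1.0, -0.6, 0.4]
gripper_width: 0.0007
```

```bash
python3 - <<'E'
from plant import r,capture,camera_info
from h import *
s=r.get_state();print(s['time_s'],s['joints'],s['tcp_pos'],s['eef_rot'],s['gripper_width'],s['contact_force'])
p,d=capture('wrist');cv2.imwrite('pics/w2.png',p[:,:,::-1]);np.savez('w2.npz',p=p,d=d,pos=s['tcp_pos'],rot=s['eef_rot'])
p,d=capture('scene');cv2.imwrite('pics/s2.png',cv2.resize(p[60:260,40:290,::-1],None,fx=3,fy=3,interpolation=cv2.INTER_CUBIC));np.savez('s2.npz',p=p,d=d)
E
```

```text
3.2 [ 2.32310547e+01  3.95204905e-01 -3.55380061e+01 -1.88148792e-02
 -5.42117022e+01 -4.18098516e+01] [ 0.42342918 -0.02685627  0.1387351 ] [-8.98818299e+01  8.52536762e-02  7.14102690e+01] 0.0006738605034238765 [-1.04757627 -0.56253014  0.40344409]
```

View pics/w2.png

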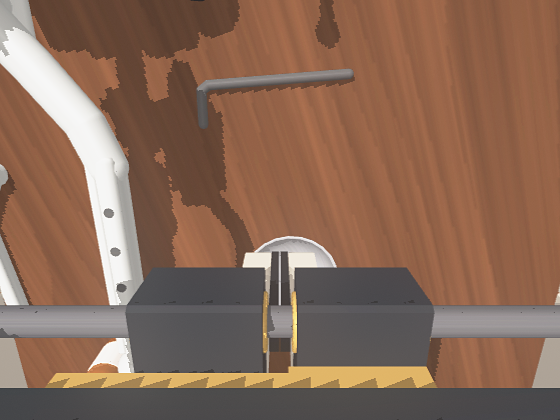

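View pics/s2.png

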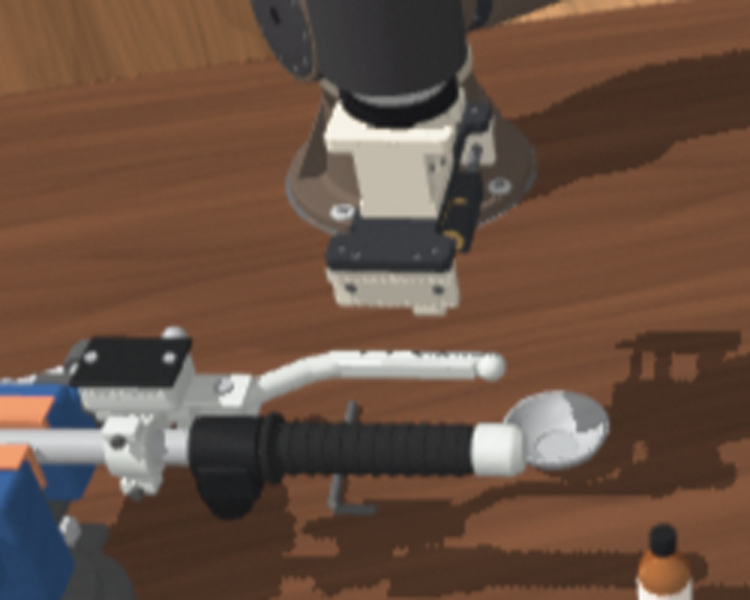

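```bash
python3 - <<'E'
from plant import camera_info
from h import *
w=np.load('w2.npz');M=R.from_euler('xyz',w['rot'],degrees=True).as_matrix()
z=np.load('s2.npz');d=z['d'];P=cloud(d,camera_info('scene'))
for v in range(150,168): print(v,[(u,P[v,u].round(3).tolist(),((P[v,u]-w['pos'])@M).round(3).tolist()) for u in (170,178,183,188)])
ci=camera_info('wrist');P=cloud(w['d'],ci,ci['tool_from_camera'])
for v in (180,210,240,260): 
  us=np.where((np.abs((P[v]@M.T+w['pos'])[:,2]-.155)<.02))[0]; us=us[us<240]
  if len(us): print(v,us.min(),us.max(),[( P[v,u]@M.T+w['pos']).round(4).tolist() for u in us[-8::2]])
print('tips',[P[v,u].round(4).tolist() for v,u in ((256,246),(256,312),(262,243),(262,317))])
E
```

```text
150 [(170, [0.512, -0.054, 0.247], [0.002, -0.108, -0.092]), (178, [0.519, -0.04, 0.249], [0.018, -0.11, -0.094]), (183, [0.524, -0.031, 0.25], [0.028, -0.112, -0.096]), (188, [0.523, -0.022, 0.248], [0.037, -0.109, -0.093])]
151 [(170, [0.518, -0.054, 0.249], [0.004, -0.11, -0.098]), (178, [0.519, -0.04, 0.247], [0.018, -0.108, -0.095]), (183, [0.522, -0.031, 0.246], [0.027, -0.108, -0.094]), (188, [0.526, -0.022, 0.247], [0.037, -0.109, -0.095])]
152 [(170, [0.516, -0.055, 0.245], [0.003, -0.106, -0.096]), (178, [0.518, -0.04, 0.244], [0.017, -0.105, -0.094]), (183, [0.523, -0.031, 0.245], [0.027, -0.106, -0.095]), (188, [0.525, -0.022, 0.244], [0.037, -0.106, -0.094])]
153 [(170, [0.514, -0.055, 0.242], [0.002, -0.103, -0.095]), (178, [0.519, -0.041, 0.242], [0.017, -0.104, -0.095]), (183, [0.524, -0.032, 0.243], [0.027, -0.105, -0.096]), (188, [0.524, -0.023, 0.241], [0.036, -0.103, -0.094])]
154 [(170, [0.508, -0.055, 0.235], [0.0, -0.097, -0.089]), (178, [0.512, -0.041, 0.235], [0.015, -0.096, -0.088]), (183, [0.514, -0.031, 0.234], [0.024, -0.096, -0.087]), (188, [0.519, -0.02
[... 2865 characters left out ...]
 (183, [0.242, -0.02, -0.003], [-0.051, 0.142, 0.174]), (188, [0.251, -0.008, 0.001], [-0.037, 0.138, 0.169])]
180 87 128 [[0.4731, -0.0933, 0.1585], [0.4738, -0.0927, 0.1555], [0.4737, -0.0923, 0.154], [0.4741, -0.0917, 0.1514]]
210 93 132 [[0.4773, -0.0805, 0.1589], [0.4777, -0.0798, 0.1566], [0.4774, -0.0793, 0.1555], [0.478, -0.0785, 0.1528]]
240 98 137 [[0.4821, -0.0665, 0.1578], [0.482, -0.0659, 0.1564], [0.4827, -0.0648, 0.1536], [0.4826, -0.0641, 0.1522]]
260 102 140 [[0.4853, -0.0569, 0.1576], [0.4855, -0.056, 0.1557], [0.486, -0.0549, 0.1533], [0.4866, -0.0537, 0.1507]]
tips [[-0.0119, -0.021, -0.0156], [-0.0118, -0.021, 0.0144], [0.0722, 0.1371, -0.0345], [0.0678, 0.1287, 0.0342]]
```

Call:
{"op": "apply_moves", "data": {"deltas": [{"tx": 0.001, "ty": 0.003, "tz": 0, "turn": 0, "gripper": 0}, {"tx": 0.002, "ty": 0.006, "tz": 0, "turn": 0, "gripper": 0}, {"tx": 0.004, "ty": 0.01, "tz": -0.01, "turn": -0.003, "gripper": 0}, {"tx": 0.004, "ty": 0.01, "tz": -0.022, "turn": -0.003, "gripper": 0}, {"tx": 0.004, "ty": 0.01, "tz": -0.032, "turn": -0.003, "gripper": 0}]}}

```text
time_s: 3.8
tcp_pos: [0.4577, -0.0321, 0.1302]
eef_rot: [-90.0, 0.0, 71.7]
contact_force: [0.8, 0.4, 0.6]
gripper_width: 0.0004
```

Call:
{"op": "apply_moves", "data": {"deltas": [{"tx": 0, "ty": 0, "tz": 0, "turn": 0, "gripper": 0}, {"tx": 0, "ty": 0, "tz": 0, "turn": 0, "gripper": 0}]}}

```text
time_s: 4.0
tcp_pos: [0.4563, -0.0322, 0.1297]
eef_rot: [-90.0, 0.0, 71.6]
contact_force: [-0.0, -0.0, 0.4]
gripper_width: 0.0002
```

```bash
python3 - <<'E'
from plant import r,capture,camera_info
from h import *
s=r.get_state();print(s['time_s'],s['tcp_pos'],s['eef_rot'],s['gripper_width'],s['contact_force'])
p,d=capture('wrist');cv2.imwrite('pics/w3.png',p[:,:,::-1]);np.savez('w3.npz',p=p,d=d,pos=s['tcp_pos'],rot=s['eef_rot'])
p,d=capture('scene');cv2.imwrite('pics/s3.png',cv2.resize(p[100:220,90:240,::-1],None,fx=5,fy=5,interpolation=cv2.INTER_CUBIC));np.savez('s3.npz',p=p,d=d)
p,d=capture('top');cv2.imwrite('pics/t3.png',cv2.resize(p[160:320,280:480,::-1],None,fx=3.6,fy=3.6,interpolation=cv2.INTER_CUBIC))
E
```

```text
4.0 [ 0.45626627 -0.03224491  0.12974944] [-8.99573752e+01  2.72875596e-02  7.16149253e+01] 0.0002132116056355918 [-0.01342852 -0.02733286  0.39175775]
```

View pics/s3.png

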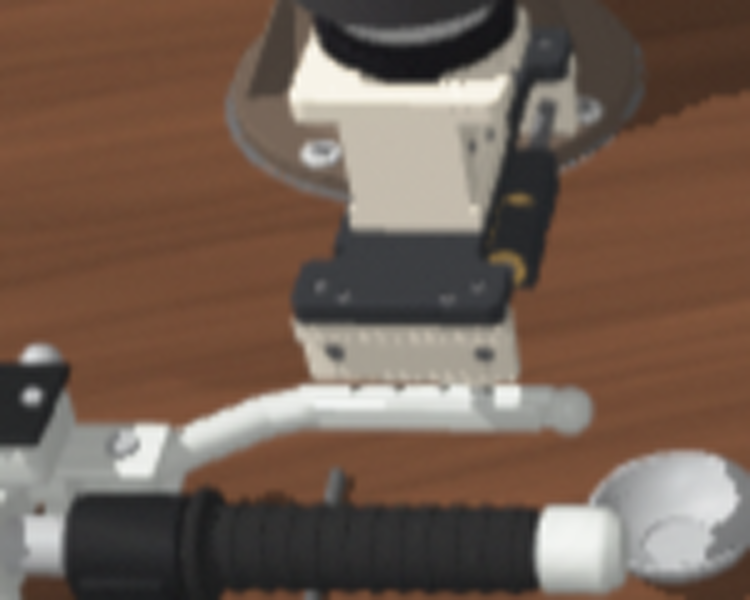

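View pics/w3.png

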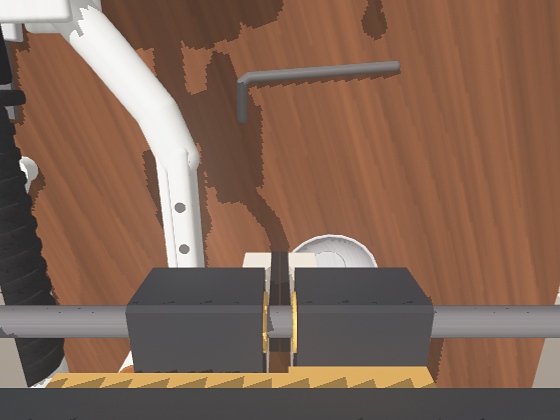

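View pics/t3.png

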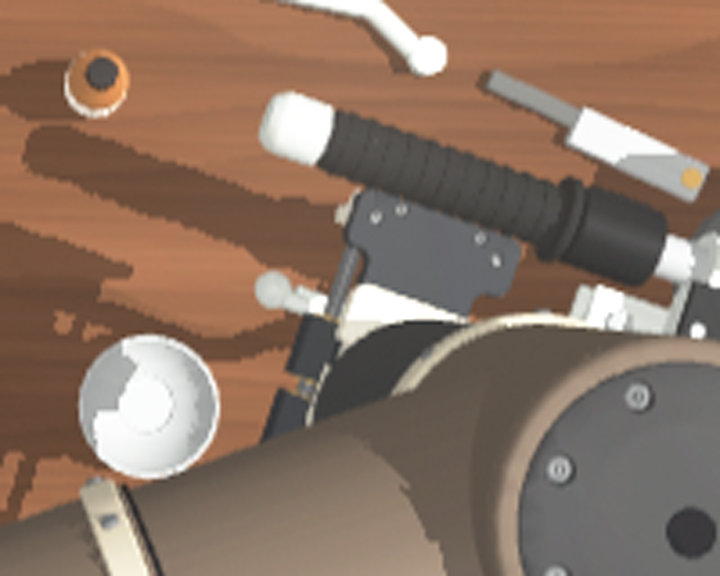

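Call:
{"op": "apply_moves", "data": {"deltas": [{"tx": 0, "ty": 0, "tz": -0.002, "turn": 0, "gripper": 0}, {"tx": 0, "ty": 0, "tz": -0.004, "turn": 0, "gripper": 0}, {"tx": 0, "ty": 0, "tz": -0.006, "turn": 0, "gripper": 0}, {"tx": 0, "ty": 0, "tz": -0.008, "turn": 0, "gripper": 0}, {"tx": 0, "ty": 0, "tz": -0.009, "turn": 0, "gripper": 0}]}}

```text
time_s: 4.65
tcp_pos: [0.4649, -0.0348, 0.1301]
eef_rot: [-90.0, -0.0, 71.7]
contact_force: [0.3, -0.6, -0.1]
gripper_width: 0.0006
```

Call:
{"op": "apply_moves", "data": {"deltas": [{"tx": 0, "ty": 0, "tz": -0.001, "turn": 0, "gripper": 0}, {"tx": 0, "ty": 0, "tz": -0.002, "turn": 0, "gripper": 0}, {"tx": 0, "ty": 0, "tz": -0.002, "turn": 0, "gripper": 0}]}}

```text
time_s: 4.95
tcp_pos: [0.4667, -0.0355, 0.13]
eef_rot: [-90.0, 0.0, 71.7]
contact_force: [0.1, 0.6, 0.1]
gripper_width: 0.0007
```

Call:
{"op": "apply_moves", "data": {"deltas": [{"tx": 0, "ty": 0, "tz": -0.001, "turn": 0, "gripper": 0}, {"tx": 0, "ty": 0, "tz": -0.002, "turn": 0, "gripper": 0}, {"tx": 0, "ty": 0, "tz": -0.002, "turn": 0, "gripper": 0}]}}

```text
time_s: 5.25
tcp_pos: [0.4686, -0.0361, 0.1301]
eef_rot: [-90.0, -0.0, 71.7]
contact_force: [0.9, 0.4, -0.0]
gripper_width: 0.0007
```

Call:
{"op": "apply_moves", "data": {"deltas": [{"tx": 0, "ty": 0, "tz": -0.001, "turn": 0, "gripper": 0}, {"tx": 0, "ty": 0, "tz": -0.002, "turn": 0, "gripper": 0}, {"tx": 0, "ty": 0, "tz": -0.002, "turn": 0, "gripper": 0}]}}

```text
time_s: 5.55
tcp_pos: [0.4705, -0.0367, 0.1301]
eef_rot: [-90.0, 0.0, 71.7]
contact_force: [-0.2, -0.1, -0.2]
gripper_width: 0.0005
```

Call:
{"op": "apply_moves", "data": {"deltas": [{"tx": 0, "ty": 0, "tz": -0.001, "turn": 0, "gripper": 0}, {"tx": 0, "ty": 0, "tz": -0.002, "turn": 0, "gripper": 0}, {"tx": 0, "ty": 0, "tz": -0.002, "turn": 0, "gripper": 0}]}}

```text
time_s: 5.85
tcp_pos: [0.4724, -0.0373, 0.1301]
eef_rot: [-90.0, 0.0, 71.7]
contact_force: [0.1, 0.1, 0.2]
gripper_width: 0.0007
```

Call:
{"op": "apply_moves", "data": {"deltas": [{"tx": 0, "ty": 0, "tz": -0.001, "turn": 0, "gripper": 0}, {"tx": 0, "ty": 0, "tz": -0.002, "turn": 0, "gripper": 0}, {"tx": 0, "ty": 0, "tz": -0.002, "turn": 0, "gripper": 0}]}}

```text
time_s: 6.15
tcp_pos: [0.4737, -0.0378, 0.1299]
eef_rot: [-89.9, 0.0, 71.7]
contact_force: [-2.0, 2.5, 1.5]
gripper_width: 0.0006
```

```bash
python3 - <<'E'
from plant import r,capture,camera_info
from h import *
p,d=capture('wrist');cv2.imwrite('pics/w4.png',p[:,:,::-1])
s=r.get_state();print(s['time_s'],s['tcp_pos'],s['eef_rot'],s['gripper_width'],s['contact_force'],s['moment'])
p,d=capture('scene');cv2.imwrite('pics/s4.png',cv2.resize(p[100:220,90:240,::-1],None,fx=5,fy=5,interpolation=cv2.INTER_CUBIC));np.savez('s4.npz',p=p,d=d)
s=r.get_state();print(s['time_s'],s['tcp_pos'],s['contact_force'])
E
```

```text
6.2 [ 0.47374212 -0.03782841  0.12994476] [-8.99512427e+01  2.99976356e-03  7.16554290e+01] 0.00044645771195614165 [-3.23639145  1.92368858  2.26336388] [0.968348   1.244036   0.00392983]
6.25 [ 0.47376642 -0.03783163  0.12991481] [-3.1887734   2.63877834  2.11836931]
```

View pics/s4.png

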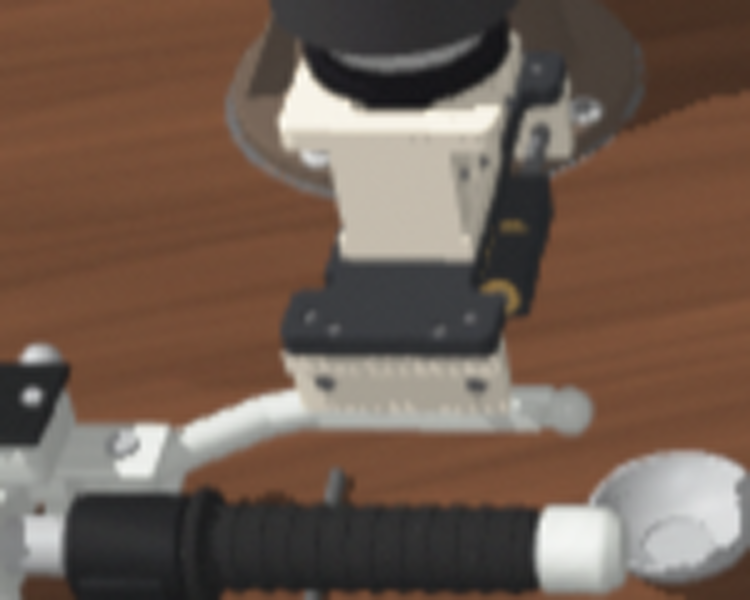

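View pics/w4.png

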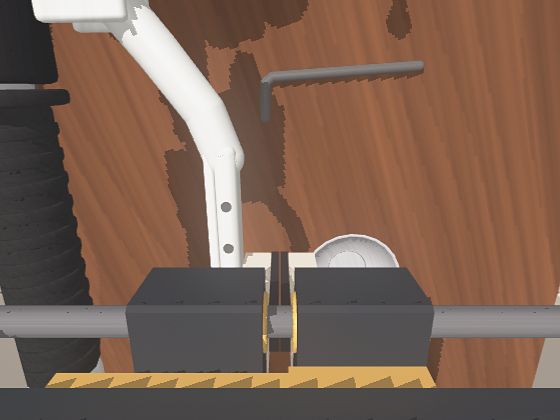

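Call:
{"op": "apply_moves", "data": {"deltas": [{"tx": 0, "ty": 0, "tz": 0.002, "turn": 0, "gripper": 0}, {"tx": 0, "ty": 0, "tz": 0.004, "turn": 0, "gripper": 0}, {"tx": 0, "ty": 0.002, "tz": 0.006, "turn": 0, "gripper": 0}, {"tx": 0, "ty": 0.004, "tz": 0.006, "turn": 0, "gripper": 0}, {"tx": 0, "ty": 0.006, "tz": 0.006, "turn": 0, "gripper": 0}]}}

```text
time_s: 6.75
tcp_pos: [0.4685, -0.0361, 0.1239]
eef_rot: [-90.0, -0.0, 71.7]
contact_force: [0.5, -0.7, -0.9]
gripper_width: 0.0003
```

Call:
{"op": "apply_moves", "data": {"deltas": [{"tx": 0, "ty": 0, "tz": -0.001, "turn": 0, "gripper": 0}, {"tx": 0, "ty": 0, "tz": -0.002, "turn": 0, "gripper": 0}, {"tx": 0, "ty": 0, "tz": -0.003, "turn": 0, "gripper": 0}, {"tx": 0, "ty": 0, "tz": -0.003, "turn": 0, "gripper": 0}]}}

```text
time_s: 7.15
tcp_pos: [0.4716, -0.037, 0.1241]
eef_rot: [-90.0, -0.0, 71.7]
contact_force: [0.9, 0.4, 0.1]
gripper_width: 0.0003
```

```bash
python3 - <<'E'
from plant import r,capture,camera_info
from h import *
s=r.get_state();print(s['time_s'],s['tcp_pos'],s['eef_rot'],s['gripper_width'],s['contact_force'],s['moment'])
w={'pos':s['tcp_pos'],'rot':s['eef_rot']}
M=R.from_euler('xyz',w['rot'],degrees=True).as_matrix()
p,d=capture('wrist');cv2.imwrite('pics/w5.png',cv2.resize(p[140:300,150:350,::-1],None,fx=3.6,fy=3.6,interpolation=cv2.INTER_NEAREST))
ci=camera_info('wrist');P=cloud(d,ci,ci['tool_from_camera'])
for v in (254,258,262,266): print(v,[(u,P[v,u].round(4).tolist(),(P[v,u]@M.T+w['pos']).round(4)[2]) for u in (225,230,235,240,242,244,246,250)])
E
```

```text
7.15 [ 0.47158969 -0.03703667  0.12410637] [-9.00082081e+01 -3.07232158e-03  7.16593252e+01] 0.00030533990847851785 [0.88971223 0.35638161 0.09015574] [-0.01137326  0.08907155  0.01460077]
254 [(225, [-0.022, -0.0398, -0.0221], np.float64(0.1639)), (230, [-0.0218, -0.0395, -0.0201], np.float64(0.1636)), (235, [-0.0174, -0.0305, -0.0193], np.float64(0.1546)), (240, [0.0573, 0.1236, -0.0355], np.float64(0.0005)), (242, [0.0571, 0.1231, -0.0336], np.float64(0.001)), (244, [0.0569, 0.1228, -0.0318], np.float64(0.0013)), (246, [-0.0114, -0.0181, -0.0159], np.float64(0.1422)), (250, [-0.0117, -0.0186, -0.014], np.float64(0.1427))]
258 [(225, [-0.0204, -0.0403, -0.0221], np.float64(0.1644)), (230, [-0.0201, -0.0396, -0.0202], np.float64(0.1637)), (235, [-0.017, -0.0335, -0.019], np.float64(0.1576)), (240, [0.0615, 0.124, -0.0356], np.float64(0.0001)), (242, [0.061, 0.1231, -0.0337], np.float64(0.001)), (244, [-0.0116, -0.0225, -0.0164], np.float64(0.1466)), (246, [-0.0119, -0.0231, -0.0155], np.float64(0.1472)), (250, [-0.0115, -0.0224, -0.0137], np.float64(0.1465))]
262 [(225, [-0.0178, -0
[... 169 characters left out ...]
3, -0.0356], np.float64(0.0011)), (242, [0.0654, 0.124, -0.034], np.float64(0.0002)), (244, [-0.0112, -0.0256, -0.0161], np.float64(0.1497)), (246, [-0.0116, -0.0265, -0.0152], np.float64(0.1506)), (250, [-0.0119, -0.0271, -0.0133], np.float64(0.1512))]
266 [(225, [-0.0167, -0.0398, -0.0223], np.float64(0.1639)), (230, [-0.0161, -0.0388, -0.0204], np.float64(0.1629)), (235, [-0.0135, -0.0338, -0.0191], np.float64(0.1579)), (240, [0.0692, 0.1235, -0.0358], np.float64(0.0006)), (242, [0.0693, 0.1236, -0.0341], np.float64(0.0005)), (244, [-0.0116, -0.0303, -0.0157], np.float64(0.1544)), (246, [-0.012, -0.031, -0.0148], np.float64(0.1551)), (250, [-0.0119, -0.0308, -0.0131], np.float64(0.1549))]
```

View pics/w5.png

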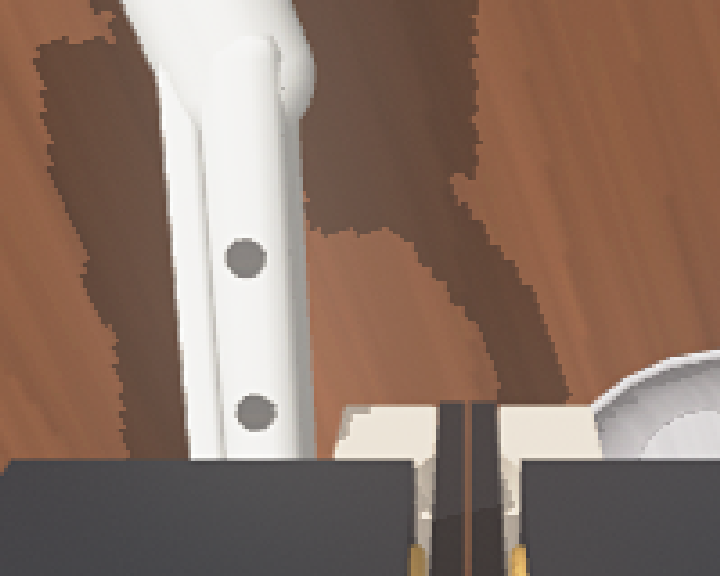

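Call:
{"op": "apply_moves", "data": {"deltas": [{"tx": 0, "ty": 0, "tz": -0.0005, "turn": 0, "gripper": 0}, {"tx": 0, "ty": 0, "tz": -0.001, "turn": 0, "gripper": 0}, {"tx": 0, "ty": 0, "tz": -0.0015, "turn": 0, "gripper": 0}, {"tx": 0, "ty": 0, "tz": -0.002, "turn": 0, "gripper": 0}, {"tx": 0, "ty": 0, "tz": -0.0025, "turn": 0, "gripper": 0}]}}

```text
time_s: 7.7
tcp_pos: [0.4733, -0.0375, 0.124]
eef_rot: [-90.0, -0.0, 71.7]
contact_force: [-3.5, 5.0, 2.3]
gripper_width: 0.0006
```

Call:
{"op": "apply_moves", "data": {"deltas": [{"tx": 0, "ty": 0, "tz": 0, "turn": 0, "gripper": 0}]}}

```text
time_s: 7.8
tcp_pos: [0.4734, -0.0375, 0.124]
eef_rot: [-90.0, -0.0, 71.7]
contact_force: [-3.4, 4.5, 2.5]
gripper_width: 0.0004
```

Call:
{"op": "apply_moves", "data": {"deltas": [{"tx": 0.0005, "ty": 0, "tz": -0.0006, "turn": 0.005, "gripper": 0}, {"tx": 0.001, "ty": 0, "tz": -0.0012, "turn": 0.01, "gripper": 0}, {"tx": 0.0014, "ty": 0, "tz": -0.0018, "turn": 0.015, "gripper": 0}, {"tx": 0.0018, "ty": 0, "tz": -0.0024, "turn": 0.02, "gripper": 0}]}}

```text
time_s: 8.2
tcp_pos: [0.4763, -0.0369, 0.124]
eef_rot: [-90.0, 0.0, 70.5]
contact_force: [-5.1, 2.0, 1.9]
gripper_width: 0.0002
```

Call:
{"op": "apply_moves", "data": {"deltas": [{"tx": 0.0003, "ty": 0, "tz": -0.0006, "turn": 0.005, "gripper": 0}, {"tx": 0.0006, "ty": 0, "tz": -0.0012, "turn": 0.01, "gripper": 0}, {"tx": 0.0009, "ty": 0, "tz": -0.0018, "turn": 0.015, "gripper": 0}, {"tx": 0.0012, "ty": 0, "tz": -0.0024, "turn": 0.02, "gripper": 0}]}}

```text
time_s: 8.6
tcp_pos: [0.4791, -0.0365, 0.124]
eef_rot: [-90.0, 0.0, 69.3]
contact_force: [-4.4, 2.0, 1.4]
gripper_width: 0.0003
```

Call:
{"op": "apply_moves", "data": {"deltas": [{"tx": 0.0006, "ty": 0, "tz": -0.0012, "turn": 0.01, "gripper": 0}, {"tx": 0.0012, "ty": 0, "tz": -0.0024, "turn": 0.02, "gripper": 0}, {"tx": 0.0018, "ty": 0, "tz": -0.0037, "turn": 0.03, "gripper": 0}, {"tx": 0.0025, "ty": 0, "tz": -0.005, "turn": 0.04, "gripper": 0}, {"tx": 0.0031, "ty": 0, "tz": -0.0062, "turn": 0.05, "gripper": 0}]}}

```text
time_s: 9.1
tcp_pos: [0.4858, -0.0358, 0.1239]
eef_rot: [-90.0, 0.0, 66.5]
contact_force: [-7.0, 3.4, 3.2]
gripper_width: 0.0006
```

```bash
python3 - <<'E'
from plant import r,capture,camera_info
from h import *
s=r.get_state();print(s['time_s'],s['tcp_pos'],s['eef_rot'],s['gripper_width'],s['contact_force'],s['moment'])
p,d=capture('wrist');cv2.imwrite('pics/w6.png',p[:,:,::-1])
p,d=capture('scene');cv2.imwrite('pics/s6.png',cv2.resize(p[100:220,90:240,::-1],None,fx=5,fy=5,interpolation=cv2.INTER_CUBIC))
E
```

```text
9.1 [ 0.48579252 -0.03578457  0.12394706] [-8.99588310e+01  1.81797446e-02  6.64642519e+01] 0.0006305462885053265 [-7.02721626  3.40265753  3.22968042] [0.93173817 2.07527932 0.00814503]
```

View pics/w6.png

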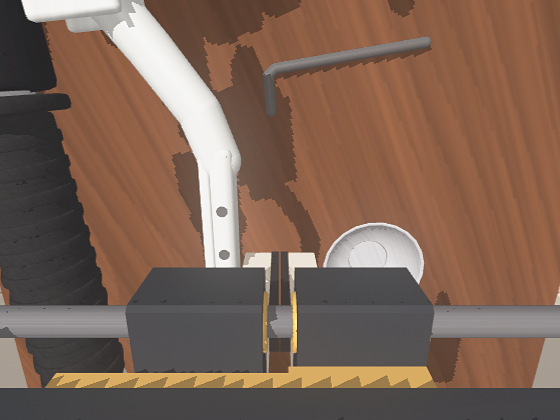

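View pics/s6.png

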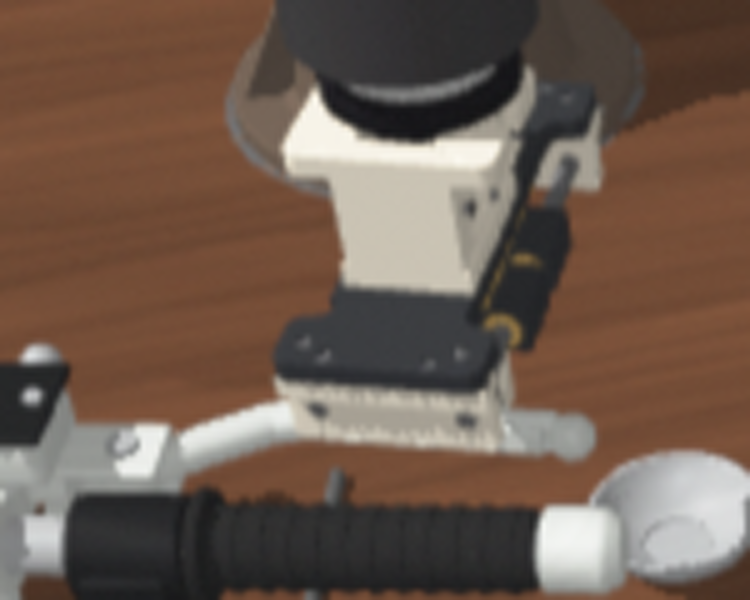

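Call:
{"op": "apply_moves", "data": {"deltas": [{"tx": 0.0006, "ty": 0, "tz": -0.0012, "turn": 0.01, "gripper": 0}, {"tx": 0.0012, "ty": 0, "tz": -0.0024, "turn": 0.02, "gripper": 0}, {"tx": 0.0018, "ty": 0, "tz": -0.0037, "turn": 0.03, "gripper": 0}, {"tx": 0.0025, "ty": 0, "tz": -0.005, "turn": 0.04, "gripper": 0}, {"tx": 0.0031, "ty": 0, "tz": -0.0062, "turn": 0.05, "gripper": 0}]}}

```text
time_s: 9.7
tcp_pos: [0.4925, -0.0353, 0.1239]
eef_rot: [-89.9, 0.0, 63.6]
contact_force: [-6.7, 3.4, 3.8]
gripper_width: 0.0005
```

Call:
{"op": "apply_moves", "data": {"deltas": [{"tx": 0.0006, "ty": 0, "tz": -0.0012, "turn": 0.01, "gripper": 0}, {"tx": 0.0012, "ty": 0, "tz": -0.0024, "turn": 0.02, "gripper": 0}, {"tx": 0.0018, "ty": 0, "tz": -0.0037, "turn": 0.03, "gripper": 0}, {"tx": 0.0025, "ty": 0, "tz": -0.0049, "turn": 0.04, "gripper": 0}]}}

```text
time_s: 10.1
tcp_pos: [0.4978, -0.0352, 0.1239]
eef_rot: [-89.9, 0.0, 61.3]
contact_force: [-8.1, 3.5, 5.0]
gripper_width: 0.0005
```

Call:
{"op": "apply_moves", "data": {"deltas": [{"tx": 0.0003, "ty": 0, "tz": -0.0006, "turn": 0.005, "gripper": 0}, {"tx": 0.0006, "ty": 0, "tz": -0.0012, "turn": 0.01, "gripper": 0}, {"tx": 0.0006, "ty": 0, "tz": -0.0012, "turn": 0.01, "gripper": 0}]}}

```text
time_s: 10.4
tcp_pos: [0.4992, -0.0352, 0.1239]
eef_rot: [-89.9, 0.0, 60.7]
contact_force: [-7.3, 4.8, 4.9]
gripper_width: 0.0005
```

Call:
{"op": "apply_moves", "data": {"deltas": [{"tx": 0.0003, "ty": 0, "tz": -0.0006, "turn": 0.005, "gripper": 0}, {"tx": 0.0006, "ty": 0, "tz": -0.0012, "turn": 0.01, "gripper": 0}, {"tx": 0.0006, "ty": 0, "tz": -0.0012, "turn": 0.01, "gripper": 0}]}}

```text
time_s: 10.7
tcp_pos: [0.5004, -0.0352, 0.1239]
eef_rot: [-89.9, 0.0, 60.2]
contact_force: [-8.5, 4.5, 5.3]
gripper_width: 0.0005
```

Call:
{"op": "apply_moves", "data": {"deltas": [{"tx": 0.0002, "ty": 0, "tz": -0.0004, "turn": 0.003, "gripper": 0}, {"tx": 0.0004, "ty": 0, "tz": -0.0008, "turn": 0.006, "gripper": 0}, {"tx": 0.0004, "ty": 0, "tz": -0.0008, "turn": 0.006, "gripper": 0}]}}

```text
time_s: 11.0
tcp_pos: [0.5006, -0.0352, 0.1239]
eef_rot: [-89.9, 0.1, 59.8]
contact_force: [-10.0, 6.2, 6.5]
gripper_width: 0.0004
```

Call:
{"op": "apply_moves", "data": {"deltas": [{"tx": 0.0002, "ty": 0, "tz": -0.0004, "turn": 0.003, "gripper": 0}, {"tx": 0.0004, "ty": 0, "tz": -0.0008, "turn": 0.006, "gripper": 0}, {"tx": 0.0004, "ty": 0, "tz": -0.0008, "turn": 0.006, "gripper": 0}]}}

```text
time_s: 11.3
tcp_pos: [0.5008, -0.0351, 0.1238]
eef_rot: [-89.8, 0.1, 59.5]
contact_force: [-13.4, 7.8, 9.5]
gripper_width: 0.0003
```

Call:
{"op": "apply_moves", "data": {"deltas": [{"tx": 0, "ty": 0, "tz": 0, "turn": 0, "gripper": 0}, {"tx": 0, "ty": 0, "tz": 0, "turn": 0, "gripper": 0}, {"tx": 0, "ty": 0, "tz": 0, "turn": 0, "gripper": 0}, {"tx": 0, "ty": 0, "tz": 0, "turn": 0, "gripper": 0}, {"tx": 0, "ty": 0, "tz": 0, "turn": 0, "gripper": 0}]}}

```text
time_s: 11.8
tcp_pos: [0.5008, -0.0352, 0.1238]
eef_rot: [-89.8, 0.1, 59.5]
contact_force: [-12.5, 8.3, 9.2]
gripper_width: 0.0003
```

```bash
python3 - <<'E'
from plant import r,capture,camera_info
from h import *
p,d=capture('scene');cv2.imwrite('pics/s7.png',cv2.resize(p[100:220,90:240,::-1],None,fx=5,fy=5,interpolation=cv2.INTER_CUBIC))
s=r.get_state();print(s['time_s'],s['tcp_pos'],s['eef_rot'],s['contact_force'])
E
```

```text
11.85 [ 0.50077751 -0.03515285  0.12378005] [-8.97987806e+01  8.00710719e-02  5.94848621e+01] [-12.63094802   7.85282735   9.11576845]
```

View pics/s7.png

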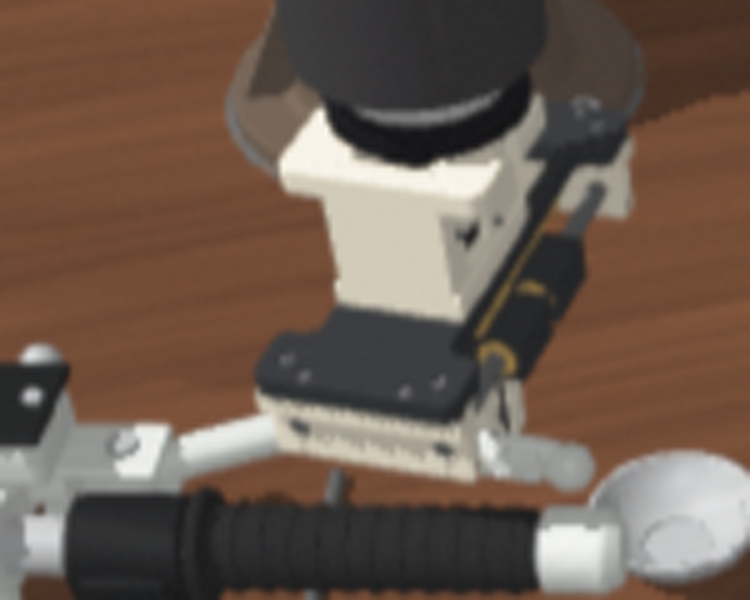

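Call:
{"op": "apply_moves", "data": {"deltas": [{"tx": 0, "ty": 0, "tz": 0, "turn": 0, "gripper": 0}, {"tx": 0, "ty": 0, "tz": 0, "turn": 0, "gripper": 0}, {"tx": 0, "ty": 0, "tz": 0, "turn": 0, "gripper": 0}, {"tx": 0, "ty": 0, "tz": 0, "turn": 0, "gripper": 0}, {"tx": 0, "ty": 0, "tz": 0, "turn": 0, "gripper": 0}]}}

```text
time_s: 12.35
tcp_pos: [0.5008, -0.0352, 0.1238]
eef_rot: [-89.8, 0.1, 59.5]
contact_force: [-14.0, 7.6, 8.6]
gripper_width: 0.0008
```

Call:
{"op": "apply_moves", "data": {"deltas": [{"tx": 0, "ty": 0, "tz": 0, "turn": 0, "gripper": 0}, {"tx": 0, "ty": 0, "tz": 0, "turn": 0, "gripper": 0}, {"tx": 0, "ty": 0, "tz": 0, "turn": 0, "gripper": 0}, {"tx": 0, "ty": 0, "tz": 0, "turn": 0, "gripper": 0}, {"tx": 0, "ty": 0, "tz": 0, "turn": 0, "gripper": 0}]}}

```text
time_s: 12.85
tcp_pos: [0.5008, -0.0352, 0.1238]
eef_rot: [-89.8, 0.1, 59.5]
contact_force: [-13.6, 7.9, 9.1]
gripper_width: 0.0006
```

Call:
{"op": "apply_moves", "data": {"deltas": [{"tx": 0, "ty": 0, "tz": 0, "turn": 0, "gripper": 0}, {"tx": 0, "ty": 0, "tz": 0, "turn": 0, "gripper": 0}]}}

```text
time_s: 13.05
tcp_pos: [0.5008, -0.0352, 0.1238]
eef_rot: [-89.8, 0.1, 59.5]
contact_force: [-13.6, 8.6, 9.0]
gripper_width: 0.0003
```

Call:
{"op": "apply_moves", "data": {"deltas": [{"tx": -0.0005, "ty": 0, "tz": 0.001, "turn": -0.008, "gripper": 0}, {"tx": -0.001, "ty": 0, "tz": 0.0019, "turn": -0.016, "gripper": 0}, {"tx": -0.0016, "ty": 0, "tz": 0.0029, "turn": -0.024, "gripper": 0}, {"tx": -0.0021, "ty": 0, "tz": 0.0039, "turn": -0.032, "gripper": 0}, {"tx": -0.0026, "ty": 0, "tz": 0.0048, "turn": -0.04, "gripper": 0}]}}

```text
time_s: 13.55
tcp_pos: [0.4967, -0.0352, 0.1239]
eef_rot: [-89.9, 0.0, 61.8]
contact_force: [-7.6, 3.4, 3.6]
gripper_width: 0.0005
```

Call:
{"op": "apply_moves", "data": {"deltas": [{"tx": -0.0005, "ty": 0, "tz": 0.001, "turn": -0.008, "gripper": 0}, {"tx": -0.001, "ty": 0, "tz": 0.0019, "turn": -0.016, "gripper": 0}, {"tx": -0.0016, "ty": 0, "tz": 0.0029, "turn": -0.024, "gripper": 0}, {"tx": -0.0021, "ty": 0, "tz": 0.0039, "turn": -0.032, "gripper": 0}, {"tx": -0.0026, "ty": 0, "tz": 0.0048, "turn": -0.04, "gripper": 0}]}}

```text
time_s: 14.05
tcp_pos: [0.4914, -0.0354, 0.1239]
eef_rot: [-89.9, 0.0, 64.1]
contact_force: [-5.5, 2.6, 2.7]
gripper_width: 0.0004
```

Call:
{"op": "apply_moves", "data": {"deltas": [{"tx": -0.0005, "ty": 0, "tz": 0.001, "turn": -0.008, "gripper": 0}, {"tx": -0.001, "ty": 0, "tz": 0.0019, "turn": -0.016, "gripper": 0}, {"tx": -0.0016, "ty": 0, "tz": 0.0029, "turn": -0.024, "gripper": 0}, {"tx": -0.0021, "ty": 0, "tz": 0.0039, "turn": -0.032, "gripper": 0}, {"tx": -0.0026, "ty": 0, "tz": 0.0048, "turn": -0.04, "gripper": 0}]}}

```text
time_s: 14.55
tcp_pos: [0.4862, -0.0357, 0.124]
eef_rot: [-90.0, 0.0, 66.4]
contact_force: [-5.4, 1.3, 2.3]
gripper_width: 0.0002
```

Call:
{"op": "apply_moves", "data": {"deltas": [{"tx": -0.0005, "ty": 0, "tz": 0.001, "turn": -0.008, "gripper": 0}, {"tx": -0.001, "ty": 0, "tz": 0.0019, "turn": -0.016, "gripper": 0}, {"tx": -0.0016, "ty": 0, "tz": 0.0029, "turn": -0.024, "gripper": 0}, {"tx": -0.0021, "ty": 0, "tz": 0.0039, "turn": -0.032, "gripper": 0}, {"tx": -0.0026, "ty": 0, "tz": 0.0048, "turn": -0.04, "gripper": 0}]}}

```text
time_s: 15.05
tcp_pos: [0.4809, -0.0363, 0.124]
eef_rot: [-90.0, 0.0, 68.7]
contact_force: [-4.5, 0.2, 1.5]
gripper_width: 0.0005
```

Force falls with the lever following the finger. About 0.05 rad remains, so I'll ease the rest more slowly.

Call:
{"op": "apply_moves", "data": {"deltas": [{"tx": -0.0003, "ty": 0, "tz": 0.0006, "turn": -0.005, "gripper": 0}, {"tx": -0.0006, "ty": 0, "tz": 0.0012, "turn": -0.01, "gripper": 0}, {"tx": -0.001, "ty": 0, "tz": 0.0018, "turn": -0.015, "gripper": 0}, {"tx": -0.0013, "ty": 0, "tz": 0.0024, "turn": -0.02, "gripper": 0}, {"tx": -0.0016, "ty": 0, "tz": 0.003, "turn": -0.025, "gripper": 0}]}}

```text
time_s: 15.55
tcp_pos: [0.4777, -0.0367, 0.124]
eef_rot: [-90.0, 0.0, 70.1]
contact_force: [-4.0, -0.8, 0.6]
gripper_width: 0.0006
```

Call:
{"op": "apply_moves", "data": {"deltas": [{"tx": -0.0003, "ty": 0, "tz": 0.0006, "turn": -0.005, "gripper": 0}, {"tx": -0.0006, "ty": 0, "tz": 0.0012, "turn": -0.01, "gripper": 0}, {"tx": -0.001, "ty": 0, "tz": 0.0018, "turn": -0.015, "gripper": 0}, {"tx": -0.0013, "ty": 0, "tz": 0.0024, "turn": -0.02, "gripper": 0}, {"tx": -0.0016, "ty": 0, "tz": 0.003, "turn": -0.025, "gripper": 0}]}}

```text
time_s: 16.05
tcp_pos: [0.4745, -0.037, 0.1241]
eef_rot: [-90.0, -0.0, 71.6]
contact_force: [-3.1, -1.2, -0.2]
gripper_width: 0.0003
```

Call:
{"op": "apply_moves", "data": {"deltas": [{"tx": 0, "ty": 0, "tz": 0.0005, "turn": 0, "gripper": 0}, {"tx": 0, "ty": 0, "tz": 0.001, "turn": 0, "gripper": 0}, {"tx": 0, "ty": 0, "tz": 0.0015, "turn": 0, "gripper": 0}, {"tx": 0, "ty": 0, "tz": 0.002, "turn": 0, "gripper": 0}, {"tx": 0, "ty": 0, "tz": 0.0025, "turn": 0, "gripper": 0}]}}

```text
time_s: 16.55
tcp_pos: [0.473, -0.0359, 0.1244]
eef_rot: [-90.1, -0.1, 71.6]
contact_force: [0.5, 0.8, -0.1]
gripper_width: 0.0006
```

Call:
{"op": "apply_moves", "data": {"deltas": [{"tx": 0, "ty": 0, "tz": 0.001, "turn": 0, "gripper": 0}, {"tx": 0, "ty": 0, "tz": 0.003, "turn": 0, "gripper": 0}, {"tx": 0, "ty": 0, "tz": 0.008, "turn": 0, "gripper": 0}, {"tx": 0, "ty": 0, "tz": 0.016, "turn": 0, "gripper": 0}, {"tx": 0, "ty": 0, "tz": 0.028, "turn": 0, "gripper": 0}]}}

```text
time_s: 17.05
tcp_pos: [0.445, -0.0271, 0.124]
eef_rot: [-90.0, 0.0, 71.5]
contact_force: [-0.6, 1.0, -0.7]
gripper_width: 0.0001
```

Call:
{"op": "apply_moves", "data": {"deltas": [{"tx": 0, "ty": 0, "tz": 0.012, "turn": 0, "gripper": 0}, {"tx": 0, "ty": -0.02, "tz": 0.02, "turn": 0, "gripper": 0}, {"tx": 0, "ty": -0.05, "tz": 0.025, "turn": 0, "gripper": 0}, {"tx": 0, "ty": -0.08, "tz": 0.025, "turn": 0, "gripper": 0}, {"tx": 0, "ty": -0.12, "tz": 0.025, "turn": 0, "gripper": 0}]}}

```text
time_s: 17.55
tcp_pos: [0.4198, -0.0193, 0.2444]
eef_rot: [-89.9, 0.0, 71.6]
contact_force: [0.5, 0.6, -0.6]
gripper_width: 0.0005
```

Call:
{"op": "apply_moves", "data": {"deltas": [{"tx": -0.02, "ty": -0.03, "tz": 0, "turn": 0, "gripper": 0}, {"tx": -0.06, "ty": -0.05, "tz": 0, "turn": 0, "gripper": 0}, {"tx": -0.1, "ty": -0.06, "tz": 0, "turn": 0, "gripper": 0}, {"tx": -0.14, "ty": -0.06, "tz": 0, "turn": 0, "gripper": 0}, {"tx": -0.18, "ty": -0.06, "tz": 0, "turn": 0, "gripper": 0}]}}

```text
time_s: 18.05
tcp_pos: [0.3635, -0.1908, 0.3047]
eef_rot: [-90.1, -0.0, 71.6]
contact_force: [1.0, -0.2, -0.4]
gripper_width: 0.0006
```

Call:
{"op": "apply_moves", "data": {"deltas": [{"tx": -0.04, "ty": 0, "tz": 0, "turn": 0, "gripper": 0}, {"tx": -0.08, "ty": 0, "tz": 0, "turn": 0, "gripper": 0}, {"tx": -0.12, "ty": 0, "tz": 0, "turn": 0, "gripper": 0}, {"tx": -0.15, "ty": 0, "tz": 0, "turn": 0, "gripper": 0}, {"tx": -0.15, "ty": 0, "tz": 0, "turn": 0, "gripper": 0}]}}

```text
time_s: 18.55
tcp_pos: [0.3157, -0.3341, 0.3036]
eef_rot: [-89.9, 0.0, 71.4]
contact_force: [-0.5, 0.8, -0.2]
gripper_width: 0.0002
```

```bash
python3 - <<'E'
from plant import r,capture,camera_info
from h import *
s=r.get_state();print(s['time_s'],s['tcp_pos'],s['qd'].round(2),s['contact_force'])
p,d=capture('top');cv2.imwrite('pics/t8.png',p[:,:,::-1])
z=np.load('top0.npz')['p']
df=cv2.absdiff(p,z).max(2)>60; print('diff in lever area',df[225:265,345:440].sum(), df.sum())
ci=camera_info('top');P=cloud(cv2.medianBlur(d,3),ci)
p2,d2=capture('scene');cv2.imwrite('pics/s8.png',p2[:,:,::-1])
z2=np.load('scene0.npz')['p'];df2=cv2.absdiff(p2,z2).max(2)>60
print('scene lever diff',df2[170:200,120:215].sum(),'objects diff',df2[185:320,60:480].sum())
for n,D in (('before',np.load('top0.npz')['d']),('after',d)):
    Q=cloud(cv2.medianBlur(D,3),ci)[225:262,345:368];print(n,Q[(Q[...,2]>.14)&(Q[...,2]<.18)].mean(0))
E
```

```text
18.55 [ 0.31567413 -0.33405637  0.30358809] [ 3.42 -1.33 -0.98 -0.67 -0.26 -4.15] [-0.46703237  0.7955287  -0.18047727]
diff in lever area 110 10238
scene lever diff 78 objects diff 54
before [ 0.5060746  -0.00525389  0.16054636]
after [ 0.50607758 -0.00525185  0.16054034]
```

View pics/t8.png

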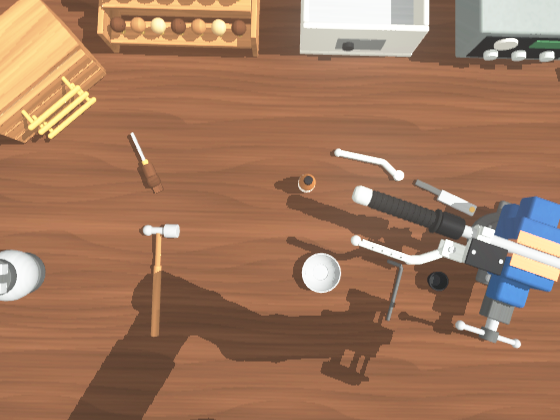

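View pics/s8.png

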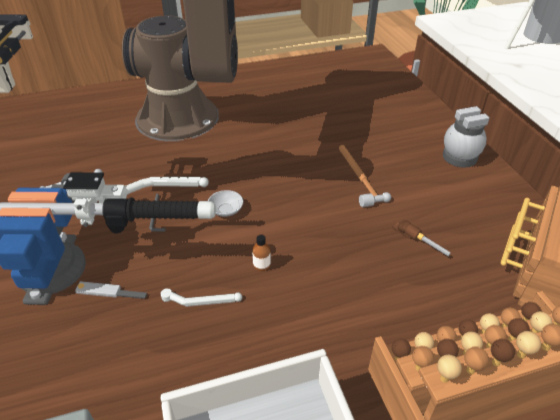

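The lever ball is back at its starting place (before and after agree to 0.01 mm), the bench objects haven't moved, and the arm is clear.

Call:
{"op": "apply_moves", "data": {"deltas": [{"tx": 0, "ty": 0, "tz": 0, "turn": 0, "gripper": 0}, {"tx": 0, "ty": 0, "tz": 0, "turn": 0, "gripper": 0}]}}

```text
time_s: 18.85
tcp_pos: [0.3176, -0.3315, 0.3043]
eef_rot: [-90.0, -0.0, 71.6]
contact_force: [0.5, 0.2, 0.9]
gripper_width: 0.0003
```

```bash
python3 -c "
from plant import r
s=r.get_state();print(s['time_s'],s['qd'].round(2),s['contact_force'].round(2));print(r.close_job())"
```

```text
18.85 [ 0.09  0.21  0.36 -0.03 -0.04  0.24] [0.46 0.25 0.87]
the job is handed in; nothing more can be done
None
```

I pressed the lever in from its outer face with the closed fingers until it came up firm against its stop, held it there, and eased it back out. I handed the job in at 18.85 s.

- **Press and hold:** the tool turned with the blade to the stop. There it stopped moving and the push rose from about 10 N to about 15.5 N. I held it there for about 2 s (11.0 to 13.05 s).
- **Ease back:** the release took about 3.3 s. The force was still about 3 N on the last reading before the fingers came off, so the lever followed the fingers out without snapping back.
- **Final checks:** depth images from before and after show the lever ball back at its rest position, to within about 0.01 mm. In the top and scene pictures nothing on the bench looks moved, and the robot is clear of everything. The few pixels that still differ in the picture comparison I put down to the arm's shadow, but I did not check them one by one.

Three things did not go as expected:

- **Finger geometry:** two cameras put the fingertips about 18 mm behind the TCP, where the text says 17 mm ahead. They also put the finger backs 17 mm from the centre line, where I worked out 21 mm. I set the press height from the images, and the contact position agreed with them.
- **First contact:** I touched the lever lightly once (under 5 N). The fingers sat too high on the face, so I backed off, lowered 6 mm and came in again.
- **Side forces:** while pressing I also read up to about 9 N upward. I took this as friction and did not look into it further.

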